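# Re-rack pipe sleeves in reverse order

### The arm

A 6-joint arm with a two-finger parallel gripper is mounted at the origin on the work surface. World frame = base frame: x ahead of the robot, y to its left, z up, the work surface at z = 0. Lengths are in m, angles in degrees, forces in N, time in s.
With the tool pointing down it reaches from about 0.35 to 0.875 m from the base axis. Payload 4.2 kg.
Tool frame: the origin (TCP) lies midway between the tips of the shut fingers; the grasp point (between the pads) lies 19 mm behind it; z points along the fingers, y is the line along which they close (so a half turn about z gives the same grasp; the last joint's range is limited). The gripper opens to 87 mm and grips with 3 to 60 N. Pads are 19 mm wide; open, the fingers measure 117 mm over their backs; the gripper's body (75 mm by 190 mm) begins 51 mm behind the grasp point.
Start: joints at [79.16, 22.042, 0.453, 0, -68.411, -14.817], TCP at [0.271, 0.563, 0.223] pointing down, gripper open.
Joint ranges: [-179.83, 179.83], [-69.29, 118.12], [-61.27, 80.66], [-181.25, 117.63], [-171.15, -9.14], [-177.46, 177.46]. Speed limits (degrees/s): [159.86, 159.86, 180, 180, 180, 180].

### API

Orientations are given as a 3x3 rotation matrix whose columns are the frame's x, y, z axes.
In Python, from station import sensors, eyes, workorder gives the robot as it stands.
- The arm moves only by the tool advance, called after "Call:" as a command line: name --pt "numbers of a row" for each row, then --argument value for the rest. Schema: {"type":"object","properties":{"segments":{"type":"array","items":{"type":"array","items":{"type":"number"},"minItems":7,"maxItems":7},"minItems":1,"maxItems":8},"only":{"type":"string"},"quiet":{"type":"boolean"},"lines":{"type":"string"}},"required":["segments"],"additionalProperties":false}. segments is a list of rows, 1 to 8 of them, each of 7 numbers: the opening from 0.0 (shut) to 1.0 (fully open), then dx, dy, dz in normalised numbers (1 is 0.4 m), then a rotation vector rx, ry, rz in parts of the range, where 1.0 means 2 pi rad; each row is the pose to reach, as a shift and turn from the pose commanded when the call began, along the tool's axes at that moment; what a row does not reach only later rows make up. A row lasts 1/10 s, in which the tool goes at most 0.05 m and 8.59 degrees, less where a joint would pass 70% of its speed; a pose out of reach is approached as far as the arm can. The fingers move at their own pace and stop on an object; the grip force is fixed at half the most. Time passes only in rows, so rows that do not move let the fingers close. The tool returns the time, the measured TCP pose, the force, the opening and the grip force at its end. only (a regular expression) keeps the lines of the reply that match it, lines (a string "A,B") keeps lines A to B, and quiet returns only ok. Input that does not fit is refused with a message, and nothing moves.
- sensors.sense(): the state, without advancing time (a new reading comes with each control period).
- eyes.capture(name): name is "scene" or "side" or "wrist"; returns a dict with "pixels" (480x640x3 uint8, red, green, blue), "z_map" (480x640 float32, m along the optical axis (not along the pixel's ray), 0 where there is no reading), "K" (3x3 intrinsics, pixels), "world_from_camera" (4x4, takes a point from camera to world coordinates). Camera axes: x right, y up, looking along -z (the intrinsics and any distortion apply to the point x, -y, -z); pixel columns grow to the right and rows downward; lengths in m; the calibration is good to about 2 mm. A picture is of the moment at which its call begins.
- workorder.finish_job(): hands the job in; it is judged then, once.
The state is a dict: "time_s": time; "joints": joint angles; "joint_velocities": joint speeds; "effort": joint torques, N m; "tcp_pos": TCP position; "ee_rot": TCP orientation; "wrist_force": force on the tool from outside, world axes, zero at the start; "moment": the same for the moment, N m; "gripper_width": opening from 0.0 (shut) to 1.0 (fully open); "gripper_force": force on a finger pad.
Only numpy, scipy, OpenCV 4.12 (cv2) and the standard library are available. Lean on these libraries where they do the work, as an engineer would, in place of code of your own. Each camera call takes 0.05 s, during which the arm holds its last target. There are 200 camera calls.

### The job

The four cladding sleeves stand in a row on the grey rack in the order they were rolled; they are fitted last one first. Move them all to the blue rack in the reverse order, so that the sleeve at the left end of the grey rack goes to the right end of the blue one and so on, each over its own spigot and fully down. Keep the sleeves upright all the way and leave all four standing, let go and still.

Things in the scene. Friction and masses are not known exactly. Their poses are not given: they have to be found in the camera images.
- in_rack: Grey source rack, fixed: a flat base 80 x 330 x 12 mm (x, y, z) carrying the four coloured seats. Origin at the centre of its underside on the bench; its long axis is its y axis, +y towards the robot's left. The seats' centres lie on its y axis at y = +120, +40, -40, -120 mm.
- out_rack: Blue target rack, fixed, nearer or farther than the grey one: base 80 x 330 x 12 mm, +y (long axis) to the robot's left; at x = 0, y = +120, +40, -40, -120 mm four white pads 66 x 66 x 4 mm, each with a coned steel spigot 24 mm in diameter, 20 mm high, for a sleeve to drop over. Origin: centre of its underside, on the bench; a seated sleeve's underside is 16 mm above it.
- sleeve_red: Loose aluminium pipe sleeve, an open upright tube with a red plastic edge guard round its top rim: outer diameter 50 mm, bore 44 mm (38 mm in the top 10 mm), 62 mm tall, about 90 g. Origin at the centre of its underside, z axis up along the tube. At the start it stands on the red seat of the grey rack.
- seat_red: Fixed red seat on the grey rack: a red pad 66 x 66 x 4 mm with a steel spigot 24 mm in diameter and 20 mm high in its middle, on which the red-rimmed sleeve starts. Origin at the centre of the pad's underside, 12 mm above the bench. The seats' order varies by start.
- sleeve_yellow: Loose aluminium pipe sleeve, an open upright tube with a yellow plastic edge guard round its top rim: outer diameter 50 mm, bore 44 mm (38 mm in the top 10 mm), 68 mm tall, about 90 g. Origin at the centre of its underside, z axis up along the tube. At the start it stands on the yellow seat of the grey rack.
- seat_yellow: Fixed yellow seat on the grey rack: a yellow pad 66 x 66 x 4 mm with a steel spigot 24 mm in diameter and 20 mm high in its middle, on which the yellow-rimmed sleeve starts. Origin at the centre of the pad's underside, 12 mm above the bench. The seats' order varies by start.
- sleeve_green: Loose aluminium pipe sleeve, an open upright tube with a green plastic edge guard round its top rim: outer diameter 50 mm, bore 44 mm (38 mm in the top 10 mm), 74 mm tall, about 90 g. Origin at the centre of its underside, z axis up along the tube. At the start it stands on the green seat of the grey rack.
- seat_green: Fixed green seat on the grey rack: a green pad 66 x 66 x 4 mm with a steel spigot 24 mm in diameter and 20 mm high in its middle, on which the green-rimmed sleeve starts. Origin at the centre of the pad's underside, 12 mm above the bench. The seats' order varies by start.
- sleeve_black: Loose aluminium pipe sleeve, an open upright tube with a black plastic edge guard round its top rim: outer diameter 50 mm, bore 44 mm (38 mm in the top 10 mm), 80 mm tall, about 90 g. Origin at the centre of its underside, z axis up along the tube. At the start it stands on the black seat of the grey rack.
- seat_black: Fixed black seat on the grey rack: a black pad 66 x 66 x 4 mm with a steel spigot 24 mm in diameter and 20 mm high in its middle, on which the black-rimmed sleeve starts. Origin at the centre of the pad's underside, 12 mm above the bench. The seats' order varies by start.
Things that resemble listed ones, but are neither listed nor needed, are in the scene too. Leave any orange or purple look-alike of the sleeve_red alone. Leave any orange look-alike of the sleeve_black alone.

How it is judged:
By the outcome, as a careful person would: the job done as asked, in the order asked, and still so for the second after the job is handed in, with the robot touching nothing.
It also fails if it takes over 109 s, if anything falls off the work surface, if the arm or the gripper's body presses on something with over 40 N, if the wrist force passes 120 N, or if a joint passes its speed limit or range.

## Working session

There is one attempt and no reset: what is moved stays moved. The work goes in short steps, Python scripts to look and compute and a tool call to move; the robot and the scene stay as the last step left them, time stands still between calls to the robot, and variables do not carry over. Pictures are saved under pics/ and viewed, at most 14 in all, crops included, and the job is handed in when it is done.

```bash
mkdir -p pics; ls; python3 - <<'E'
from station import sensors, eyes
import cv2
for n in("scene","side"):
    c=eyes.capture(n); cv2.imwrite(f"pics/{n}0.png",c["pixels"][:,:,::-1]); print(n,c["K"].tolist(),c["world_from_camera"].round(3).tolist(),[k for k in c])
s=sensors.sense(); print(s)
E
```

```text
pics
scene [[472.24758395233556, 0.0, 318.9717516260794], [0.0, 472.24758395233556, 243.1247886262718], [0.0, 0.0, 1.0]] [[0.509, -0.589, 0.627, 1.098], [0.86, 0.33, -0.389, -0.298], [0.022, 0.738, 0.675, 0.575], [0.0, 0.0, 0.0, 1.0]] ['pixels', 'z_map', 'K', 'world_from_camera']
side [[616.0331541337342, 0.0, 327.1281215403353], [0.0, 616.0331541337342, 229.83799603502158], [0.0, 0.0, 1.0]] [[0.793, 0.445, -0.416, 0.203], [-0.609, 0.564, -0.558, -0.564], [-0.013, 0.696, 0.718, 0.718], [0.0, 0.0, 0.0, 1.0]] ['pixels', 'z_map', 'K', 'world_from_camera']
{'time_s': 0.1, 'joints': array([ 7.91584845e+01,  2.20860635e+01,  3.87455888e-01, -2.47831637e-02,
       -6.84117472e+01, -1.48168736e+01]), 'joint_velocities': array([-0.08690081, -0.09783469,  0.07421957,  0.1262707 ,  0.14278089,
       -0.0141148 ]), 'effort': array([-2.02166798e-04, -3.91691101e+01,  1.87935716e+01,  4.23185259e+00,
        1.35096625e-02, -6.99986663e-05]), 'tcp_pos': array([0.27037804, 0.56288852, 0.22157242]), 'ee_rot': array([[ 9.01322675e-01, -4.33147621e-01, -7.57297472e-04],
       [-4.33148270e-01, -9.01320852e-01, -1.81599107e-03],
       [ 1.04024207e-04,  1.96481602e-03, -9.99998064e-01]]), 'wrist_force': array([ 0.72564455,  0.03258406, -0.09715932]), 'moment': array([-0.03206308, -0.01036219,  0.02595157]), 'gripper_force': 0.0, 'gripper_width': 0.9998680198099354}
```

View pics/scene0.png

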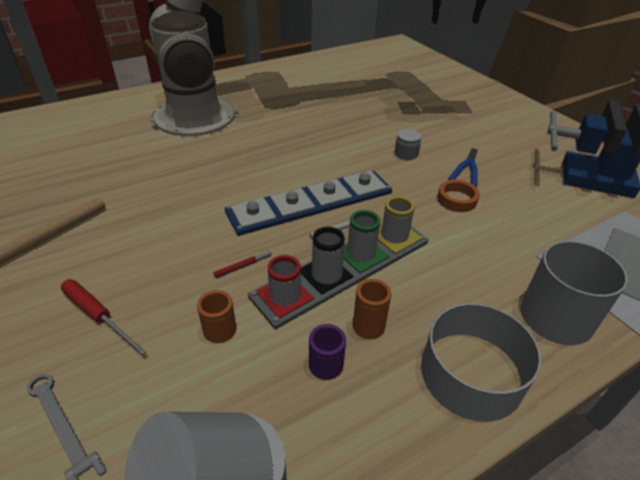

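View pics/side0.png

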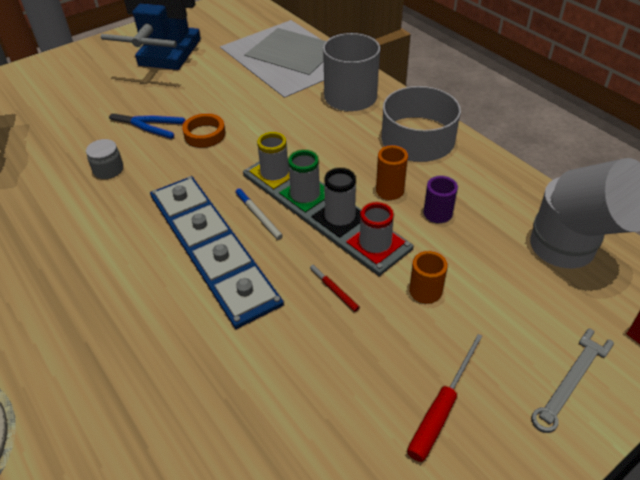

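The scene view shows the grey row as yellow (399,207), green (364,222), black (328,240) and red (284,265), from the robot's left to its right. The blue rack is at (308,200), with pads at (252,208), (292,198), (329,188) and (364,180).

Possible mix-ups, by scene pixel:
- orange short (217,316), purple (326,352): could be taken for sleeve_red
- orange tall (372,308): could be taken for sleeve_black
- grey cup (408,145), orange ring (459,195): clutter

I choose the four sleeves standing on the grey rack's coloured seats.

```bash
cat > h.py <<'E'
import numpy as np, cv2
from station import sensors, eyes
H=dict(red=.062,yellow=.068,green=.074,black=.080)
def rays(c,uv):
    K=c["K"];T=c["world_from_camera"];uv=np.asarray(uv,float)
    d=np.c_[(uv[:,0]-K[0,2])/K[0,0],-(uv[:,1]-K[1,2])/K[1,1],-np.ones(len(uv))]
    return T[:3,3],d@T[:3,:3].T
def plane(c,uv,z):
    o,d=rays(c,uv); return o+d*((z-o[2])/d[:,2])[:,None]
def cloud(c):
    v,u=np.mgrid[:480,:640]; o,d=rays(c,np.c_[u.ravel(),v.ravel()])
    return (o+d*c["z_map"].reshape(-1,1)).reshape(480,640,3)
def masks(c):
    h,s,v=cv2.split(cv2.cvtColor(c["pixels"],cv2.COLOR_RGB2HSV))
    sat=(s>140)&(v>50)
    return dict(red=sat&((h<4)|(h>175)),yellow=sat&(h>22)&(h<34),green=sat&(h>45)&(h<85),black=(v<45),
      white=(s<40)&(v>120),orange=sat&(h>=5)&(h<14),purple=(s>100)&(h>125)&(h<160),blue=(s>120)&(h>100)&(h<120))
E
python3 - <<'E'
from h import *
for n in("scene","side"):
    c=eyes.capture(n);P=cloud(c);M=masks(c);ok=c["z_map"]>0
    for k,h in H.items():
        z=h+.016
        m=M[k]&ok&(abs(P[...,2]-z)<.004)&(P[...,0]>.3)&(P[...,0]<.9)&(abs(P[...,1])<.5)
        nc,l,st,_=cv2.connectedComponentsWithStats(m.astype(np.uint8),connectivity=8)
        i=1+np.argmax(st[1:,4]); vu=np.argwhere(l==i)
        q=plane(c,vu[:,::-1],z)[:,:2].astype(np.float32)
        ce,r=cv2.minEnclosingCircle(q); print(n,k,len(vu),vu.mean(0)[::-1].round(),np.round(ce,4),round(r,4))
    m=(M["white"]&ok&(abs(P[...,2]-.016)<.006)&(P[...,0]>.2)&(P[...,0]<.9)).astype(np.uint8)
    for ct in cv2.findContours(m,cv2.RETR_EXTERNAL,cv2.CHAIN_APPROX_NONE)[0]:
        if cv2.contourArea(ct)<250: continue
        q=plane(c,ct[:,0],.016)[:,:2].astype(np.float32); ce,wh,a=cv2.minAreaRect(q)
        print(n,"pad",ct[:,0].mean(0).round(),np.round(ce,4),np.round(wh,4),round(a,1))
    for k in("orange","purple"):
        m=(M[k]&ok&(P[...,2]>.04)).astype(np.uint8)
        for ct in cv2.findContours(m,cv2.RETR_EXTERNAL,cv2.CHAIN_APPROX_NONE)[0]:
            if cv2.contourArea(ct)<150: continue
            g=np.zeros_like(m); cv2.drawContours(g,[ct],-1,1,-1); p=P[(g>0)&(m>0)]
            print(n,k,ct[:,0].mean(0).round(),np.median(p,0).round(3),"ztop",np.percentile(p[:,2],97).round(3))
    if n=="scene": cv2.imwrite("pics/crop0.png",cv2.resize(c["pixels"][160:380,190:450,::-1],None,fx=3,fy=2.7)[:594,:780])
E
```

```text
scene red 325 [284. 268.] [ 0.6561 -0.0846] 0.026
scene yellow 229 [400. 206.] [0.6265 0.1511] 0.0265
scene green 39 [375. 220.] [0.6383 0.082 ] 0.0218
scene black 298 [328. 239.] [ 0.6495 -0.0049] 0.0262
scene pad [253. 211.] [ 0.4389 -0.0398] [0.0632 0.0635] 84.5
scene pad [292. 201.] [0.4462 0.04  ] [0.0631 0.0636] 84.4
scene pad [329. 191.] [0.4536 0.1196] [0.0628 0.0635] 84.7
scene pad [364. 182.] [0.4623 0.1993] [0.0626 0.0614] 84.3
scene orange [215. 308.] [ 0.667 -0.196  0.057] ztop 0.064
scene orange [372. 301.] [ 0.766 -0.     0.066] ztop 0.082
scene purple [327. 345.] [ 0.794 -0.091  0.058] ztop 0.064
side red 255 [376. 215.] [ 0.6519 -0.0866] 0.0251
side yellow 255 [271. 141.] [0.6249 0.15  ] 0.0277
side green 192 [303. 160.] [0.6323 0.0723] 0.0246
side black 234 [340. 180.] [ 0.6447 -0.0072] 0.0256
side pad [245. 291.] [ 0.4418 -0.041 ] [0.0657 0.0655] 84.8
side pad [221. 256.] [0.4493 0.0386] [0.0657 0.0655] 84.6
side pad [199. 225.] [0.4566 0.1183] [0.0655 0.0655] 84.7
side pad [180. 196.] [0.4641 0.1987] [0.067  0.0654] 84.7
side orange [427. 278.] [ 0.639 -0.21   0.05 ] ztop 0.059
side orange [429. 260.] [ 0.674 -0.181  0.049] ztop 0.06
side orange [393. 170.] [ 0.745 -0.015  0.06 ] ztop 0.077
side orange [393. 154.] [0.777 0.017 0.064] ztop 0.08
side purple [441. 191.] [ 0.781 -0.092  0.055] ztop 0.063
```

View pics/crop0.png

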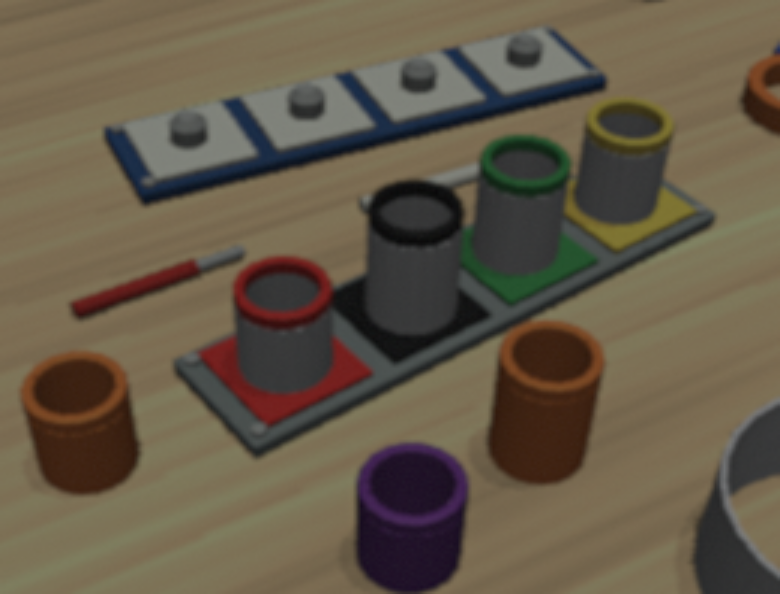

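The crop confirms it: coloured rims on matching seats, with the orange and purple look-alikes off the rack. The measured pitch (79 mm), rim radii (25 mm) and pads (66 mm) all agree with the description. First I'll move above yellow with the tool aligned to the world axes.

The manual's scale: shifts go in shares of 0.4 m and turns go in shares of 2 pi rad. Converting my numbers, 0.32 m / 0.4 = 0.8, 0.14 m / 0.4 = 0.35, 8.04 degrees / 360 = 0.0223.

Call:
advance --pt "1 0.1 0.0438 0 0 0 0.0223" --pt "1 0.2 0.0875 0 0 0 0.0447" --pt "1 0.3 0.1313 0 0 0 0.067" --pt "1 0.4 0.175 0 0 0 0.0893" --pt "1 0.5 0.2188 0 0 0 0.1117" --pt "1 0.6 0.2625 0 0 0 0.1339" --pt "1 0.7 0.3063 0 0 0 0.1564" --pt "1 0.8 0.35 0 0 0 0.1786"

```text
time_s: 1.0
tcp_pos: [0.4992, 0.2971, 0.2225]
ee_rot: [[-0.005, -1.0, -0.0], [-1.0, 0.005, 0.0], [-0.0, 0.0, -1.0]]
wrist_force: [0.9, -0.5, -0.7]
gripper_width: 1.001
gripper_force: 0.0
```

Call:
advance --pt "1 0 0 0 0 0 0" --pt "1 0 0 0 0 0 0" --pt "1 0 0 0 0 0 0"

```text
time_s: 1.3
tcp_pos: [0.498, 0.299, 0.2224]
ee_rot: [[0.002, -1.0, -0.0], [-1.0, -0.002, -0.0], [0.0, 0.0, -1.0]]
wrist_force: [0.7, -0.2, 0.5]
gripper_width: 1.002
gripper_force: 0.0
```

```bash
python3 -c "
from h import *
s=sensors.sense();print(s['tcp_pos'],s['ee_rot'].round(4).tolist())"
```

```text
[0.49802414 0.29904121 0.2223837 ] [[0.0018, -1.0, -0.0003], [-1.0, -0.0018, -0.0], [0.0, 0.0003, -1.0]]
```

Converted, 0.148 m / 0.4 = 0.37, -0.128 m / 0.4 = -0.32.

Call:
advance --pt "1 0.0925 -0.08 0 0 0 0" --pt "1 0.185 -0.16 0 0 0 0" --pt "1 0.2775 -0.24 0 0 0 0" --pt "1 0.37 -0.32 0 0 0 0" --pt "1 0.37 -0.32 0.1 0 0 0" --pt "1 0.37 -0.32 0.2 0 0 0" --pt "1 0.37 -0.32 0.2 0 0 0" --pt "1 0.37 -0.32 0.2 0 0 0"

```text
time_s: 2.1
tcp_pos: [0.6266, 0.1518, 0.1429]
ee_rot: [[0.004, -1.0, -0.0], [-1.0, -0.004, -0.001], [0.001, 0.0, -1.0]]
wrist_force: [-0.1, 0.4, 0.5]
gripper_width: 0.999
gripper_force: 0.0
```

```bash
python3 - <<'E'
from h import *
c=eyes.capture("wrist"); cv2.imwrite("pics/w1.png",c["pixels"][:,:,::-1])
s=sensors.sense();print(s['tcp_pos'])
E
```

```text
[0.62755074 0.15221847 0.14462804]
```

View pics/w1.png

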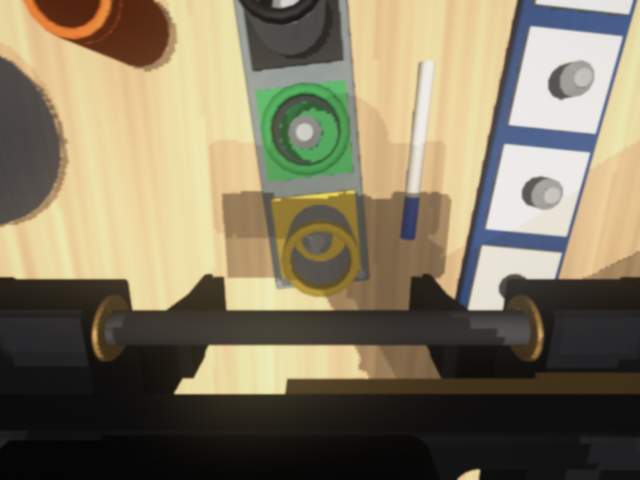

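The wrist view shows the yellow rim at (320,258), centred sideways between the fingers. The green one is at (304,130) and the blue rack is on the right. Next I'll go down and grip.

Converted, 0.098 m / 0.4 = 0.245, 0.07 m / 0.4 = 0.175.

Call:
advance --pt "1 0.0025 0.0025 0.1 0 0 0" --pt "1 0.0025 0.0025 0.175 0 0 0" --pt "1 0.0025 0.0025 0.245 0 0 0" --pt "1 0.0025 0.0025 0.245 0 0 0" --pt "0 0.0025 0.0025 0.245 0 0 0" --pt "0 0.0025 0.0025 0.245 0 0 0" --pt "0 0.0025 0.0025 0.245 0 0 0" --pt "0 0.0025 0.0025 0.245 0 0 0"

```text
time_s: 2.95
tcp_pos: [0.6263, 0.1502, 0.0463]
ee_rot: [[0.001, -1.0, 0.003], [-1.0, -0.001, 0.001], [-0.001, -0.003, -1.0]]
wrist_force: [0.5, 0.2, -0.0]
gripper_width: 0.72
gripper_force: 0.0
```

Call:
advance --pt "0 0 0 0 0 0 0" --pt "0 0 0 0 0 0 0" --pt "0 0 0 0 0 0 0" --pt "0 0 0 0 0 0 0"

```text
time_s: 3.35
tcp_pos: [0.6254, 0.1497, 0.045]
ee_rot: [[0.001, -1.0, -0.0], [-1.0, -0.001, -0.0], [0.0, 0.0, -1.0]]
wrist_force: [-1.7, 0.4, 4.9]
gripper_width: 0.558
gripper_force: 30.0
```

Converted, 0.11 m / 0.4 = 0.275, -0.105 m / 0.4 = -0.2625.

Call:
advance --pt "0 0 0 -0.075 0 0 0" --pt "0 0 0 -0.175 0 0 0" --pt "0 0 0 -0.2625 0 0 0" --pt "0 0 0 -0.2625 0 0 0" --pt "0 0.05 0.05 -0.2625 0 0 0" --pt "0 0.125 0.125 -0.2625 0 0 0" --pt "0 0.2 0.2 -0.2625 0 0 0" --pt "0 0.275 0.275 -0.2625 0 0 0"

```text
time_s: 4.15
tcp_pos: [0.5137, 0.0385, 0.1481]
ee_rot: [[0.001, -1.0, -0.002], [-1.0, -0.001, -0.0], [0.0, 0.002, -1.0]]
wrist_force: [-0.2, 0.9, -0.1]
gripper_width: 0.56
gripper_force: 30.0
```

Call:
advance --pt "0 0.075 0.075 0 0 0 0" --pt "0 0.15 0.1375 0 0 0 0" --pt "0 0.2 0.1875 0 0 0 0" --pt "0 0.2 0.1875 0 0 0 0" --pt "0 0.2 0.1875 0 0 0 0" --pt "0 0.2 0.1875 0 0 0 0"

```text
time_s: 4.75
tcp_pos: [0.4414, -0.04, 0.1493]
ee_rot: [[0.001, -1.0, 0.0], [-1.0, -0.001, 0.0], [-0.0, -0.0, -1.0]]
wrist_force: [-0.1, 0.7, -1.2]
gripper_width: 0.562
gripper_force: 30.0
```

```bash
python3 - <<'E'
from h import *
s=sensors.sense();print(s['tcp_pos'])
c=eyes.capture("scene"); cv2.imwrite("pics/s1.png",c["pixels"][:,:,::-1])
E
```

```text
[ 0.44136581 -0.04001121  0.14929181]
```

View pics/s1.png

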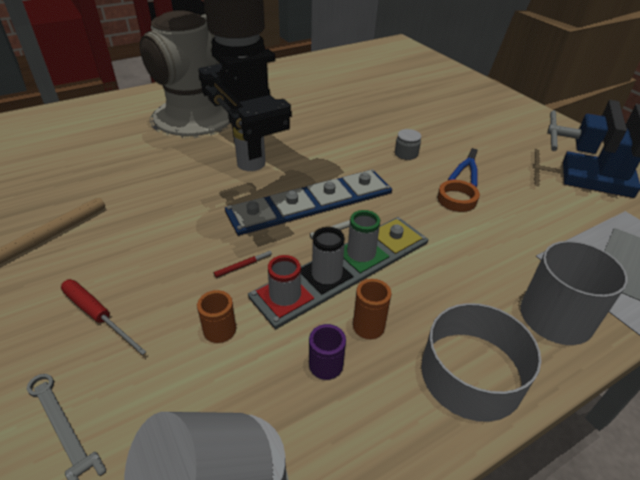

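The yellow sleeve is held upright above the right-hand pad (252,208), and its yellow seat is empty at (400,236). Next I'll lower it.

Call:
advance --pt "0 0 0 0.075 0 0 0" --pt "0 0 0 0.15 0 0 0" --pt "0 0 0 0.2 0 0 0" --pt "0 0 0 0.225 0 0 0" --pt "0 0 0 0.245 0 0 0" --pt "0 0 0 0.2575 0 0 0" --pt "0 0 0 0.26 0 0 0" --pt "0 0 0 0.26 0 0 0"

```text
time_s: 5.6
tcp_pos: [0.4412, -0.0403, 0.046]
ee_rot: [[0.001, -1.0, 0.001], [-1.0, -0.001, 0.0], [-0.0, -0.001, -1.0]]
wrist_force: [0.1, -0.2, -1.0]
gripper_width: 0.561
gripper_force: 30.0
```

Call:
advance --pt "1 0 0 0 0 0 0" --pt "1 0 0 0 0 0 0" --pt "1 0 0 0 0 0 0" --pt "1 0 0 0 0 0 0" --pt "1 0 0 0 0 0 0" --pt "1 0 0 -0.075 0 0 0" --pt "1 0 0 -0.175 0 0 0" --pt "1 0 0 -0.275 0 0 0"

```text
time_s: 6.4
tcp_pos: [0.4401, -0.0406, 0.1566]
ee_rot: [[0.001, -1.0, -0.002], [-1.0, -0.001, -0.0], [0.0, 0.002, -1.0]]
wrist_force: [0.9, 1.5, 0.7]
gripper_width: 0.996
gripper_force: 0.0
```

Converted, -0.195 m / 0.4 = -0.4875, -0.156 m / 0.4 = -0.39.

Call:
advance --pt "1 -0.055 -0.0975 0 0 0 0" --pt "1 -0.1125 -0.195 0 0 0 0" --pt "1 -0.1675 -0.2925 0 0 0 0" --pt "1 -0.225 -0.39 0 0 0 0" --pt "1 -0.2813 -0.4875 0 0 0 0" --pt "1 -0.2813 -0.4875 0 0 0 0" --pt "1 -0.2813 -0.4875 0 0 0 0" --pt "1 -0.2813 -0.4875 0 0 0 0"

```text
time_s: 7.2
tcp_pos: [0.6346, 0.0717, 0.1552]
ee_rot: [[0.0, -1.0, -0.001], [-1.0, -0.0, -0.0], [0.0, 0.001, -1.0]]
wrist_force: [0.5, -0.9, -0.6]
gripper_width: 0.998
gripper_force: 0.0
```

```bash
python3 - <<'E'
from h import *
s=sensors.sense();print(s['tcp_pos'])
c=eyes.capture("scene");P=cloud(c);M=masks(c);cv2.imwrite("pics/s2.png",c["pixels"][:,:,::-1])
d=eyes.capture("wrist");cv2.imwrite("pics/w2.png",d["pixels"][:,:,::-1])
m=M["yellow"]&(P[...,0]<.52)&(abs(P[...,2]-.084)<.012);vu=np.argwhere(m);q=plane(c,vu[:,::-1],.084)[:,:2].astype(np.float32)
print(len(q),cv2.minEnclosingCircle(q),np.percentile(P[m][:,2],[5,50,95]))
E
```

```text
[0.63457714 0.07172243 0.15523183]
224 ((0.4455234706401825, -0.03747188299894333), 0.027196848765015602) [0.07882321 0.08338058 0.08549623]
```

View pics/s2.png

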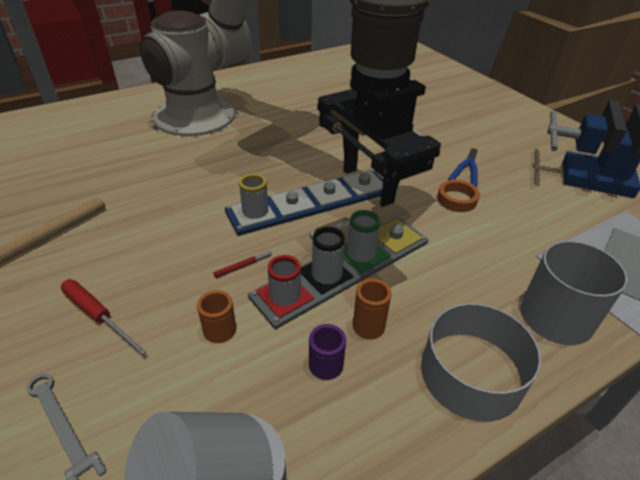

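View pics/w2.png

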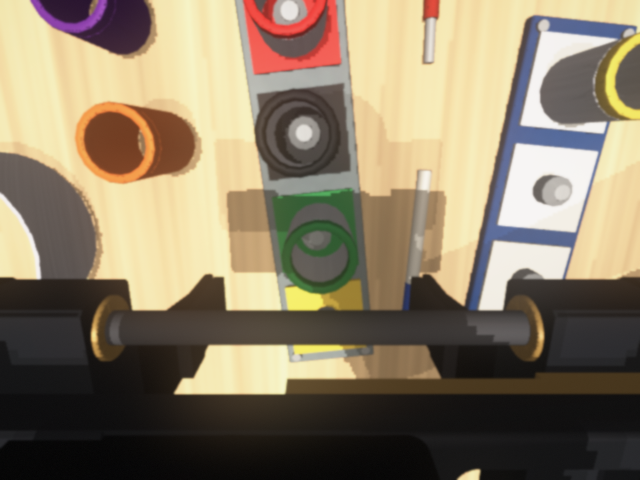

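Yellow stands seated on the right-hand pad (254,196), with its rim at 83.4 mm against the expected 84. In the wrist view, green is centred between the fingers (319,256). Next comes green.

Converted, 0.104 m / 0.4 = 0.26, 0.075 m / 0.4 = 0.1875.

Call:
advance --pt "1 0 0 0.1 0 0 0" --pt "1 0 0 0.1875 0 0 0" --pt "1 0 0 0.26 0 0 0" --pt "1 0 0 0.26 0 0 0" --pt "0 0 0 0.26 0 0 0" --pt "0 0 0 0.26 0 0 0" --pt "0 0 0 0.26 0 0 0" --pt "0 0 0 0.26 0 0 0"

```text
time_s: 8.1
tcp_pos: [0.6363, 0.0725, 0.0532]
ee_rot: [[0.001, -1.0, 0.003], [-1.0, -0.001, 0.001], [-0.001, -0.003, -1.0]]
wrist_force: [-0.7, -0.2, -0.2]
gripper_width: 0.718
gripper_force: 0.0
```

Call:
advance --pt "0 0 0 0 0 0 0" --pt "0 0 0 0 0 0 0" --pt "0 0 0 0 0 0 0" --pt "0 0 0 0 0 0 0" --pt "0 0 0 -0.075 0 0 0" --pt "0 0 0 -0.175 0 0 0" --pt "0 0 0 -0.2625 0 0 0" --pt "0 0 0 -0.2625 0 0 0"

```text
time_s: 8.9
tcp_pos: [0.6393, 0.073, 0.1625]
ee_rot: [[0.002, -1.0, 0.012], [-1.0, -0.002, 0.003], [-0.003, -0.012, -1.0]]
wrist_force: [0.8, 0.0, 0.0]
gripper_width: 0.578
gripper_force: 30.2
```

Call:
advance --pt "0 0.01 0.0625 0 0 0 0" --pt "0 0.025 0.1625 0 0 0 0" --pt "0 0.045 0.2625 0 0 0 0" --pt "0 0.0625 0.3625 0 0 0 0" --pt "0 0.08 0.4375 0 0 0 0" --pt "0 0.08 0.465 0 0 0 0" --pt "0 0.08 0.465 0 0 0 0" --pt "0 0.08 0.465 0 0 0 0"

```text
time_s: 9.7
tcp_pos: [0.4509, 0.0406, 0.1567]
ee_rot: [[0.001, -1.0, 0.002], [-1.0, -0.001, 0.0], [-0.0, -0.002, -1.0]]
wrist_force: [0.9, -0.1, -0.8]
gripper_width: 0.571
gripper_force: 30.2
```

Converted, 0.105 m / 0.4 = 0.2625, 0.103 m / 0.4 = 0.2575.

Call:
advance --pt "0 0.0025 0.0025 0.075 0 0 0" --pt "0 0.0025 0.0025 0.15 0 0 0" --pt "0 0.0025 0.0025 0.2 0 0 0" --pt "0 0.0025 0.0025 0.225 0 0 0" --pt "0 0.0025 0.0025 0.245 0 0 0" --pt "0 0.0025 0.0025 0.2575 0 0 0" --pt "0 0.0025 0.0025 0.2625 0 0 0" --pt "0 0.0025 0.0025 0.2625 0 0 0"

```text
time_s: 10.5
tcp_pos: [0.4494, 0.0394, 0.0523]
ee_rot: [[0.001, -1.0, 0.002], [-1.0, -0.001, 0.001], [-0.001, -0.002, -1.0]]
wrist_force: [0.5, 1.3, -1.1]
gripper_width: 0.569
gripper_force: 30.2
```

```bash
python3 - <<'E'
from h import *
s=sensors.sense();print(s['tcp_pos'],s['wrist_force'])
c=eyes.capture("side");cv2.imwrite("pics/d3.png",c["pixels"][:,:,::-1])
E
```

```text
[0.44943704 0.0394261  0.05225253] [ 0.51528796  1.2703079  -1.06747617]
```

View pics/d3.png

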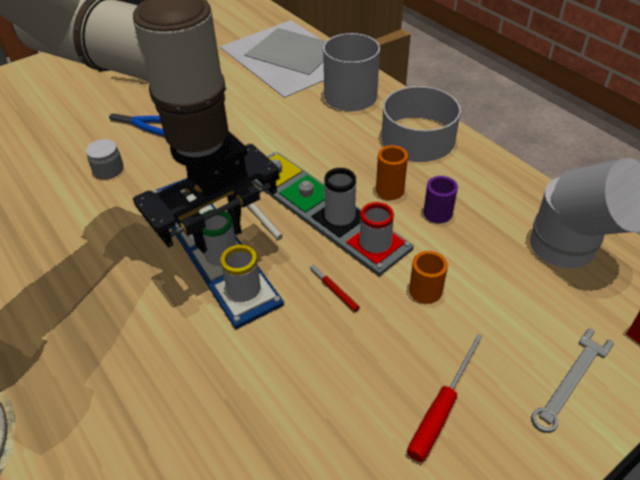

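Green is on the second pad at (215,240), next to seated yellow (240,272), and the wrist force is small. I'll release and move on to black.

Converted, -0.11 m / 0.4 = -0.275, -0.07 m / 0.4 = -0.175.

Call:
advance --pt "1 0 0 0 0 0 0" --pt "1 0 0 0 0 0 0" --pt "1 0 0 0 0 0 0" --pt "1 0 0 0 0 0 0" --pt "1 0 0 0 0 0 0" --pt "1 0 0 -0.075 0 0 0" --pt "1 0 0 -0.175 0 0 0" --pt "1 0 0 -0.275 0 0 0"

```text
time_s: 11.35
tcp_pos: [0.4481, 0.0388, 0.1625]
ee_rot: [[0.001, -1.0, -0.001], [-1.0, -0.001, -0.001], [0.001, 0.001, -1.0]]
wrist_force: [1.3, 1.0, -0.3]
gripper_width: 0.999
gripper_force: 0.0
```

Call:
advance --pt "1 0.025 -0.1 0 0 0 0" --pt "1 0.05 -0.2 0 0 0 0" --pt "1 0.075 -0.3 0 0 0 0" --pt "1 0.1 -0.4 0 0 0 0" --pt "1 0.115 -0.49 0 0 0 0" --pt "1 0.115 -0.49 0 0 0 0" --pt "1 0.115 -0.49 0 0 0 0" --pt "1 0.115 -0.49 0 0 0 0"

```text
time_s: 12.15
tcp_pos: [0.6436, -0.0067, 0.1613]
ee_rot: [[0.001, -1.0, -0.001], [-1.0, -0.001, -0.0], [0.0, 0.001, -1.0]]
wrist_force: [-0.3, 0.4, 0.4]
gripper_width: 0.999
gripper_force: 0.0
```

```bash
python3 - <<'E'
from h import *
s=sensors.sense();print(s['tcp_pos'])
d=eyes.capture("wrist");cv2.imwrite("pics/w3.png",d["pixels"][:,:,::-1])
c=eyes.capture("side");P=cloud(c);M=masks(c)
m=M["green"]&(P[...,0]<.52)&(abs(P[...,2]-.09)<.012);vu=np.argwhere(m);q=plane(c,vu[:,::-1],.09)[:,:2].astype(np.float32)
print(len(q),cv2.minEnclosingCircle(q),np.percentile(P[m][:,2],[5,50,95]))
E
```

```text
[ 0.64360735 -0.0067093   0.16127399]
292 ((0.44966694712638855, 0.039496589452028275), 0.02528226003050804) [0.08617899 0.08925509 0.0916253 ]
```

View pics/w3.png

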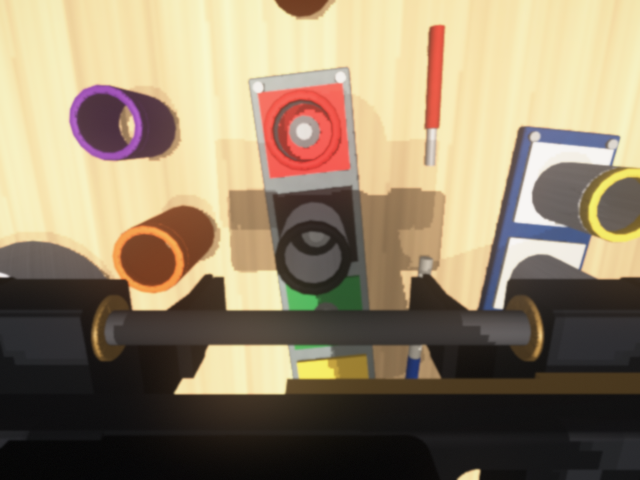

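Green is seated, with its rim at 89.3 mm against the expected 90. In the wrist view, black (312,258) is between the fingers and the orange look-alike (150,258) is clear of them.

Converted, 0.104 m / 0.4 = 0.26, 0.075 m / 0.4 = 0.1875.

Call:
advance --pt "1 0 -0.005 0.1 0 0 0" --pt "1 0 -0.005 0.1875 0 0 0" --pt "1 0 -0.005 0.26 0 0 0" --pt "1 0 -0.005 0.26 0 0 0" --pt "0 0 -0.005 0.26 0 0 0" --pt "0 0 -0.005 0.26 0 0 0" --pt "0 0 -0.005 0.26 0 0 0" --pt "0 0 -0.005 0.26 0 0 0"

```text
time_s: 13.05
tcp_pos: [0.6474, -0.0066, 0.0592]
ee_rot: [[0.001, -1.0, 0.003], [-1.0, -0.001, 0.001], [-0.001, -0.003, -1.0]]
wrist_force: [-0.4, -0.7, -0.6]
gripper_width: 0.722
gripper_force: 0.0
```

Call:
advance --pt "0 0 0 0 0 0 0" --pt "0 0 0 0 0 0 0" --pt "0 0 0 0 0 0 0" --pt "0 0 0 0 0 0 0" --pt "0 0 0 -0.075 0 0 0" --pt "0 0 0 -0.175 0 0 0" --pt "0 0 0 -0.2625 0 0 0" --pt "0 0 0 -0.2625 0 0 0"

```text
time_s: 13.85
tcp_pos: [0.6501, -0.0065, 0.1685]
ee_rot: [[0.002, -1.0, 0.012], [-1.0, -0.002, 0.001], [-0.001, -0.012, -1.0]]
wrist_force: [0.1, 0.2, -1.6]
gripper_width: 0.559
gripper_force: 29.9
```

Call:
advance --pt "0 -0.05 0.0625 0 0 0 0" --pt "0 -0.1 0.15 0 0 0 0" --pt "0 -0.1625 0.2375 0 0 0 0" --pt "0 -0.225 0.325 0 0 0 0" --pt "0 -0.275 0.4125 0 0 0 0" --pt "0 -0.315 0.475 0 0 0 0" --pt "0 -0.315 0.475 0 0 0 0" --pt "0 -0.315 0.475 0 0 0 0"

```text
time_s: 14.65
tcp_pos: [0.4561, 0.1194, 0.1622]
ee_rot: [[0.002, -1.0, -0.0], [-1.0, -0.002, -0.0], [0.0, 0.0, -1.0]]
wrist_force: [0.2, 0.6, -1.4]
gripper_width: 0.556
gripper_force: 29.9
```

Converted, 0.105 m / 0.4 = 0.2625, 0.103 m / 0.4 = 0.2575.

Call:
advance --pt "0 0 0 0.075 0 0 0" --pt "0 0 0 0.15 0 0 0" --pt "0 0 0 0.2 0 0 0" --pt "0 0 0 0.225 0 0 0" --pt "0 0 0 0.245 0 0 0" --pt "0 0 0 0.2575 0 0 0" --pt "0 0 0 0.2625 0 0 0" --pt "0 0 0 0.2625 0 0 0"

```text
time_s: 15.45
tcp_pos: [0.4572, 0.1194, 0.0582]
ee_rot: [[0.001, -1.0, 0.002], [-1.0, -0.001, 0.001], [-0.001, -0.002, -1.0]]
wrist_force: [0.6, -0.1, -0.6]
gripper_width: 0.557
gripper_force: 29.9
```

```bash
python3 - <<'E'
from h import *
c=eyes.capture("scene");cv2.imwrite("pics/d4.png",c["pixels"][:,:,::-1])
E
```

```text
(no output)
```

View pics/d4.png

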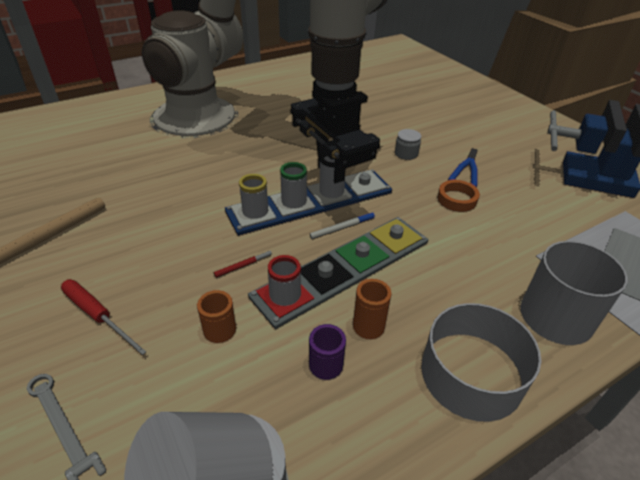

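Black is on the third pad (332,180), with yellow and green standing to its left. I'll release it and go to red.

Converted, -0.11 m / 0.4 = -0.275, -0.07 m / 0.4 = -0.175.

Call:
advance --pt "1 0 0 0 0 0 0" --pt "1 0 0 0 0 0 0" --pt "1 0 0 0 0 0 0" --pt "1 0 0 0 0 0 0" --pt "1 0 0 0 0 0 0" --pt "1 0 0 -0.075 0 0 0" --pt "1 0 0 -0.175 0 0 0" --pt "1 0 0 -0.275 0 0 0"

```text
time_s: 16.3
tcp_pos: [0.4561, 0.1188, 0.1685]
ee_rot: [[0.001, -1.0, -0.001], [-1.0, -0.001, -0.001], [0.001, 0.001, -1.0]]
wrist_force: [1.7, 0.2, 0.7]
gripper_width: 0.997
gripper_force: 0.0
```

Call:
advance --pt "1 0.075 -0.075 0 0 0 0" --pt "1 0.15 -0.15 0 0 0 0" --pt "1 0.225 -0.225 0 0 0 0" --pt "1 0.3 -0.3 0 0 0 0" --pt "1 0.375 -0.375 0 0 0 0" --pt "1 0.45 -0.445 0 0 0 0" --pt "1 0.5113 -0.495 0 0 0 0" --pt "1 0.5113 -0.495 0 0 0 0"

```text
time_s: 17.1
tcp_pos: [0.6563, -0.0883, 0.1661]
ee_rot: [[-0.003, -1.0, -0.001], [-1.0, 0.003, -0.001], [0.001, 0.001, -1.0]]
wrist_force: [-1.0, 0.6, -0.1]
gripper_width: 1.001
gripper_force: 0.0
```

Call:
advance --pt "1 0 0 0.05 0 0 0" --pt "1 0 0 0.1 0 0 0" --pt "1 0 0 0.1 0 0 0" --pt "1 0 0 0.1 0 0 0"

```text
time_s: 17.5
tcp_pos: [0.6545, -0.0849, 0.1277]
ee_rot: [[0.002, -1.0, -0.001], [-1.0, -0.002, -0.001], [0.001, 0.001, -1.0]]
wrist_force: [0.1, -0.5, 0.1]
gripper_width: 1.002
gripper_force: 0.0
```

```bash
python3 - <<'E'
from h import *
s=sensors.sense();print(s['tcp_pos'])
d=eyes.capture("wrist");cv2.imwrite("pics/w4.png",d["pixels"][:,:,::-1])
c=eyes.capture("side");P=cloud(c);M=masks(c)
m=M["black"]&(P[...,0]<.52)&(P[...,0]>.40)&(P[...,1]>.07)&(P[...,1]<.16)&(abs(P[...,2]-.096)<.012);vu=np.argwhere(m);q=plane(c,vu[:,::-1],.096)[:,:2].astype(np.float32)
print(len(q),cv2.minEnclosingCircle(q),np.percentile(P[m][:,2],[5,50,95]))
E
```

```text
[ 0.65449481 -0.08492548  0.12767762]
387 ((0.45501986145973206, 0.11631480604410172), 0.027330245822668076) [0.08741197 0.09364845 0.09717474]
```

View pics/w4.png

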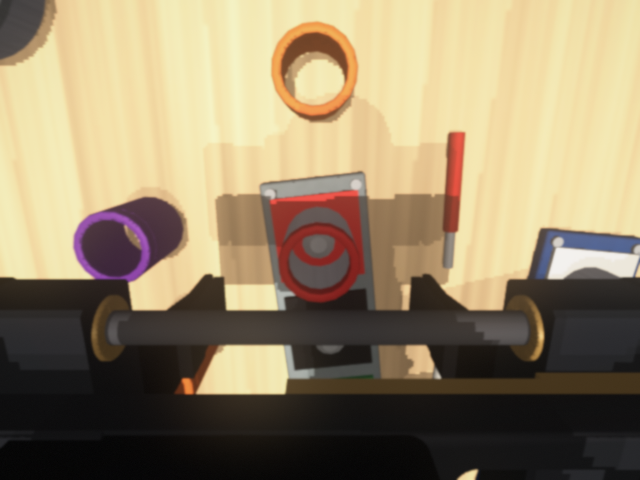

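Black's rim has a 95th-percentile height of 97 mm against the expected 96, so it is seated. In the wrist view, red (317,262) is centred. Next comes red.

Converted, 0.088 m / 0.4 = 0.22, 0.06 m / 0.4 = 0.15.

Call:
advance --pt "1 0 0 0.075 0 0 0" --pt "1 0 0 0.15 0 0 0" --pt "1 0 0 0.22 0 0 0" --pt "1 0 0 0.22 0 0 0" --pt "0 0 0 0.22 0 0 0" --pt "0 0 0 0.22 0 0 0" --pt "0 0 0 0.22 0 0 0" --pt "0 0 0 0.22 0 0 0"

```text
time_s: 18.4
tcp_pos: [0.6555, -0.0852, 0.0412]
ee_rot: [[0.001, -1.0, 0.003], [-1.0, -0.001, 0.0], [-0.0, -0.003, -1.0]]
wrist_force: [0.2, -0.1, 0.5]
gripper_width: 0.719
gripper_force: 0.0
```

Call:
advance --pt "0 0 0 0 0 0 0" --pt "0 0 0 0 0 0 0" --pt "0 0 0 0 0 0 0" --pt "0 0 0 0 0 0 0" --pt "0 0 0 -0.075 0 0 0" --pt "0 0 0 -0.175 0 0 0" --pt "0 0 0 -0.275 0 0 0" --pt "0 0 0 -0.275 0 0 0"

```text
time_s: 19.2
tcp_pos: [0.6589, -0.0855, 0.1564]
ee_rot: [[0.002, -1.0, 0.014], [-1.0, -0.002, -0.001], [0.001, -0.014, -1.0]]
wrist_force: [1.2, -0.7, -0.2]
gripper_width: 0.573
gripper_force: 30.3
```

Call:
advance --pt "0 -0.05 0.0325 0 0 0 0" --pt "0 -0.125 0.085 0 0 0 0" --pt "0 -0.2125 0.1425 0 0 0 0" --pt "0 -0.3 0.2 0 0 0 0" --pt "0 -0.3875 0.26 0 0 0 0" --pt "0 -0.475 0.32 0 0 0 0" --pt "0 -0.5625 0.38 0 0 0 0" --pt "0 -0.65 0.4375 0 0 0 0"

```text
time_s: 20.0
tcp_pos: [0.4781, 0.1757, 0.1489]
ee_rot: [[0.0, -1.0, -0.0], [-1.0, -0.0, 0.0], [-0.0, 0.0, -1.0]]
wrist_force: [0.3, 0.2, -1.1]
gripper_width: 0.577
gripper_force: 30.3
```

Call:
advance --pt "0 -0.06 0.0413 0 0 0 0" --pt "0 -0.06 0.0413 0 0 0 0" --pt "0 -0.06 0.0413 0 0 0 0" --pt "0 -0.06 0.0413 0 0 0 0"

```text
time_s: 20.4
tcp_pos: [0.4632, 0.1981, 0.1491]
ee_rot: [[-0.0, -1.0, -0.0], [-1.0, 0.0, -0.0], [0.0, 0.0, -1.0]]
wrist_force: [0.4, -1.0, -1.1]
gripper_width: 0.573
gripper_force: 30.3
```

Converted, 0.11 m / 0.4 = 0.275, 0.107 m / 0.4 = 0.2675.

Call:
advance --pt "0 0 0 0.075 0 0 0" --pt "0 0 0 0.15 0 0 0" --pt "0 0 0 0.2 0 0 0" --pt "0 0 0 0.225 0 0 0" --pt "0 0 0 0.25 0 0 0" --pt "0 0 0 0.2675 0 0 0" --pt "0 0 0 0.275 0 0 0" --pt "0 0 0 0.275 0 0 0"

```text
time_s: 21.2
tcp_pos: [0.4636, 0.1989, 0.0402]
ee_rot: [[0.001, -1.0, 0.001], [-1.0, -0.001, 0.001], [-0.001, -0.001, -1.0]]
wrist_force: [-0.8, 0.1, -1.6]
gripper_width: 0.572
gripper_force: 30.3
```

Call:
advance --pt "1 0 0 0 0 0 0" --pt "1 0 0 0 0 0 0" --pt "1 0 0 0 0 0 0" --pt "1 0 0 0 0 0 0" --pt "1 0 0 0 0 0 0" --pt "1 0 0 -0.075 0 0 0" --pt "1 0 0 -0.175 0 0 0" --pt "1 0 0 -0.275 0 0 0"

```text
time_s: 22.0
tcp_pos: [0.4626, 0.1983, 0.1505]
ee_rot: [[0.001, -1.0, -0.001], [-1.0, -0.001, -0.001], [0.001, 0.001, -1.0]]
wrist_force: [0.8, 0.4, -0.3]
gripper_width: 0.997
gripper_force: 0.0
```

Call:
advance --pt "1 -0.075 0 -0.075 0 0 0" --pt "1 -0.175 0 -0.15 0 0 0" --pt "1 -0.275 0 -0.225 0 0 0" --pt "1 -0.375 0 -0.3 0 0 0" --pt "1 -0.375 0 -0.3 0 0 0" --pt "1 -0.375 0 -0.3 0 0 0"

```text
time_s: 22.6
tcp_pos: [0.4624, 0.3492, 0.2693]
ee_rot: [[0.002, -1.0, -0.001], [-1.0, -0.002, 0.0], [-0.0, 0.001, -1.0]]
wrist_force: [0.6, 0.2, -0.0]
gripper_width: 1.002
gripper_force: 0.0
```

```bash
python3 - <<'E'
from h import *
for n in("scene","side"):
    c=eyes.capture(n);P=cloud(c);M=masks(c)
    cv2.imwrite(f"pics/f_{n}.png",c["pixels"][:,:,::-1])
    for k,xy in dict(yellow=(.44,-.04),green=(.448,.039),black=(.456,.119),red=(.463,.199)).items():
        z=H[k]+.016
        m=M[k]&(np.hypot(P[...,0]-xy[0],P[...,1]-xy[1])<.045)&(abs(P[...,2]-z)<.012);vu=np.argwhere(m)
        if len(vu)<5: print(n,k,"none");continue
        ce,r=cv2.minEnclosingCircle(plane(c,vu[:,::-1],z)[:,:2].astype(np.float32))
        print(n,k,np.round(ce,4),round(r,4),np.percentile(P[m][:,2],[5,50,95]).round(4),z)
E
```

```text
scene yellow [ 0.4458 -0.0372] 0.027 [0.0786 0.0833 0.0854] 0.084
scene green [0.4528 0.041 ] 0.0228 [0.0882 0.0902 0.0915] 0.09
scene black [0.4646 0.1201] 0.0286 [0.088  0.0942 0.0971] 0.096
scene red [0.4692 0.1971] 0.0278 [0.0723 0.0771 0.0794] 0.078
side yellow [ 0.4402 -0.0397] 0.0276 [0.076  0.0828 0.0856] 0.084
side green [0.4495 0.0401] 0.0252 [0.0869 0.0893 0.0913] 0.09
side black [0.4557 0.1176] 0.0294 [0.0866 0.0937 0.0972] 0.096
side red [0.461  0.1935] 0.0275 [0.0696 0.0757 0.079 ] 0.078
```

View pics/f_side.png

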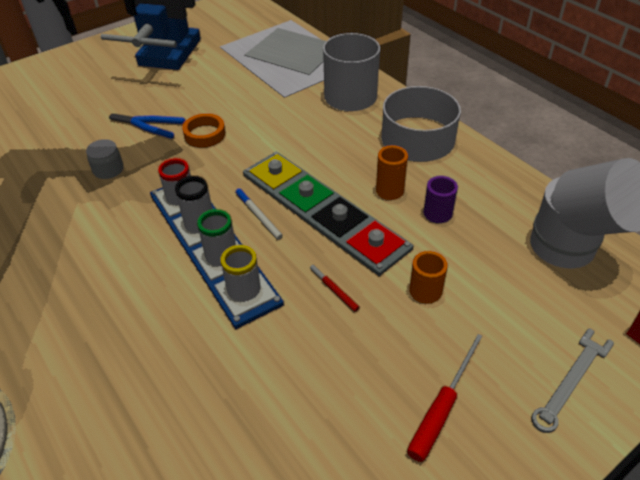

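View pics/f_scene.png

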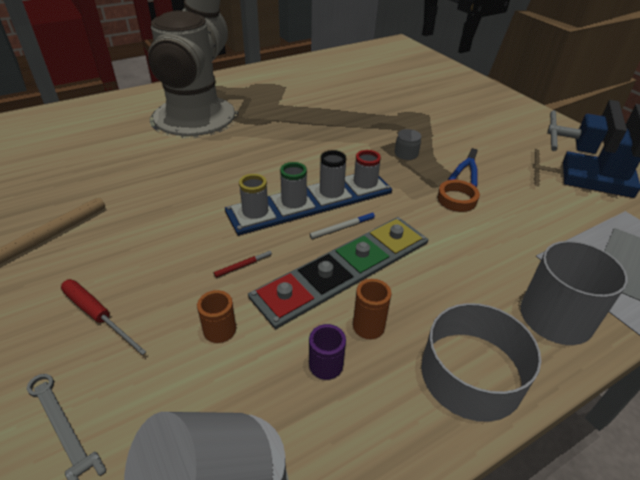

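Both views show all four standing upright and seated on the blue rack. In the scene view, left to right in the image, they are yellow (254,196), green (293,185), black (333,174) and red (367,168). Their rim heights are right, the look-alikes are untouched and the arm is clear.

```bash
python3 -c "
from station import workorder
print(workorder.finish_job())"
```

```text
the job is handed in; nothing more can be done
None
```

All four sleeves are on the blue rack in reverse order (red, black, green, yellow from the robot's left), upright, fully down and released, and the job was handed in at about 23 s of the 109 s allowed.

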